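# Hold the open bearing cover aligned over the gearbox for the fitter

## Robot

A 6-joint arm with a two-finger parallel gripper is mounted at the origin on a cart in front of the work surface, level with it; the furniture and walls round the work are solid. World frame = base frame: x ahead of the robot, y to its left, z up, the work surface at z = 0. Lengths are in m, angles in rad, forces in N, time in s.
With the tool pointing down it reaches from about 0.25 to 0.775 m from the base axis. Payload 4 kg.
Tool frame: the origin (TCP) lies at the very end of the fingers, on their centre line; the grasp point (between the pads) lies 19 mm behind it; z points along the fingers, y is the line along which they close (so a half turn about z gives the same grasp; the last joint's range is limited). The gripper opens to 94 mm and grips with 3 to 60 N. Pads are 16 mm wide; open, the fingers measure 119 mm over their backs; the gripper's body (75 mm by 177 mm) begins 78 mm behind the grasp point.
Start: joints at [0.998, 0.087, 1.371, -0, 1.684, -0.103], TCP at [0.249, 0.49, 0.206] pointing down, gripper open.
Joint ranges: [-3.1, 3.1], [-0.76, 2.03], [0.27, 2.55], [-1.08, 4.22], [0.17, 2.65], [-2.57, 2.57]. Speed limits (rad/s): [2.79, 2.79, 3.14, 3.14, 3.14, 3.14].

## Interface

Orientations are given as [roll, pitch, yaw] about the fixed x, y, z axes, in that order (R = Rz(yaw) Ry(pitch) Rx(roll)).
In Python, from bench import robot gives the robot as it stands. The module is installed in compiled form; this text tells all that it offers.
- The arm moves only by the tool move_arm, never from a script. Its argument "deltas" is one flat list of numbers, 7 for each row, row after row: the turn, a rotation vector about the tool's x, y, z in rad, then the shift along the tool's x, y, z in cm, then the closure, from -1 (fully open) to 1 (shut). A call has 1 to 8 rows; each row is the pose to reach, as a shift and turn from the pose commanded when the call began, along the tool's axes at that moment; what a row does not reach only later rows make up. A row lasts 1/10 s, in which the tool goes at most 50 mm and 8.59 degrees, less where a joint would pass 70% of its speed; a pose out of reach is approached as far as the arm can. A call with a gripper value outside its range is refused whole. The fingers move at their own pace and stop on an object; the grip force is fixed at half the most. Time passes only in rows, so rows that repeat a pose let the fingers close. It gives the time, the measured TCP pose, the force, the opening and the grip force at its end, in the units of the state.
- robot.get_obs(): the state, without advancing time (a new reading comes with each control period).
- robot.snapshot(name): name is "side" or "top" or "wrist"; returns a dict with "image" (400x640x3 uint8, red, green, blue), "depth" (400x640 float32, m along the optical axis (not along the pixel's ray), 0 where there is no reading), "fov_y" (degrees; the focal length in pixels is half the picture's height over the tangent of half this angle, whatever the lens; pixels are square), "cx", "cy" (the principal point, pixels), "origin" and "orientation" of the camera in the world; the wrist camera has in their place "T_tool_cam" (4x4, takes a point from camera to tool coordinates, whose origin is the TCP and whose axes are the flange's). Camera axes: x right, y up, looking along -z (the intrinsics and any distortion apply to the point x, -y, -z); pixel columns grow to the right and rows downward; lengths in m; the calibration is good to about 2 mm. A picture is of the moment at which its call begins: read the wrist's pose just before it.
- robot.close_job(): hands the job in; it is judged then, once.
The state is a dict: "time": time; "joint_positions": joint angles; "qvel": joint speeds; "joint_torque": joint torques, N m; "tool_pos": TCP position; "ee_rot": TCP orientation; "wrist_force": force on the tool from outside, world axes, zero at the start; "wrist_torque": the same for the moment, N m; "width": finger opening in m; "finger_force": force on a finger pad.
Only numpy, scipy, OpenCV 4.12 (cv2) and the standard library are available. Lean on these libraries where they do the work, as an engineer would, in place of code of your own. Each camera call takes 0.05 s, during which the arm holds its last target. There are 200 camera calls.

## Task

Pick up the open bearing cover (the one with a bore right through its hub, not the blind one) and bring it down over the upright shaft of the gearbox, turned so that all four of its screw holes stand over the four threaded holes. Finish while still holding it there, level and still, hovering about 10 mm above the machined face and touching nothing of the gearbox, so that the fitter can slip the shim under it and start the screws. Its hub, the place to hold it by, is thin round the seal, so squeeze it with no more than about 30 N, do not knock the gearbox or its shaft, and leave the other things on the bench where they lie.

Things in the scene. Friction and masses are not known exactly. Their poses are not given: they have to be found in the camera images.
- open_cover: Open bearing cover: bare machined light alloy, 0.3 to 0.45 kg, loose, lying hub up. Rectangular plate 104 (its x) x 88 (its y) x 8 mm with four 12 mm screw holes near the corners. Origin at the centre of its underside, z up: a round spigot rim 56 mm across stands 4 mm below the plate, so the plate's faces are at z = 4 and 12 mm. One hole sits 12 mm nearer the middle: it fits only one way round.
- hub (a point): Middle of the open cover's hub, on its axis, 23 mm above the cover's origin. The hub rises from the plate (z = 12 mm) to z = 34 mm, is 46 mm across and has two upright milled flats, 38 mm apart and 26 mm long, facing the cover's +y and -y. A 30 mm bore goes right through hub and plate, with a dark seal ring of 24 mm inner diameter in it.
- blind_cover: Blind cover for the gearbox's other end: same plate outline, screw holes and metal, but a low solid round boss 60 mm across (top at 20 mm) instead of the hub, and no bore. Loose; leave it where it lies. It and the open cover swap places from job to job. Origin at the centre of its underside.
- gearbox: Right-angle gearbox, fixed: grey cast body on a foot 150 x 118 mm, bright machined top flange 108 (its x) x 92 mm (its y). Origin at the centre of its foot, z up; machined face at z = 84 mm with four 6 mm threaded holes and a 62 mm bearing bore. A side flange and shaft stub stand out to 84 mm on -y, at 43 mm height. The cover is right when its x and y axes point as the gearbox's.
- shaft_end (a point): Centre of the end of the gearbox's upright shaft, 18 mm thick, standing out of the bearing in the middle of the machined face to 30 mm above it (114 mm above the gearbox's origin).
- screw_dish: Round steel dish 88 mm across, 18 mm high, with the four screws lying in it. Loose; leave it. Origin at the centre of its underside.
- flange: Turned steel adapter flange, 99 mm across, 54 mm high, standing on the bench. Loose; leave it. Origin at the centre of its underside.
- pen: Marker pen, 124 mm long, 12 mm thick, lying on the bench. Loose; leave it. Origin at the middle of its underside, its length along y.
- hole0 (a point): Centre of the open cover's screw hole at x, y = (40, 32) mm, in the plane of the plate's lower face (4 mm above the body's origin).
- thread0 (a point): Centre of the mouth of the gearbox's threaded hole at x, y = (40, 32) mm, in the machined face (84 mm above the gearbox's origin); hole0 belongs over it.
- hole1 (a point): Centre of the open cover's screw hole at x, y = (-40, 32) mm, in the plane of the plate's lower face (4 mm above the body's origin).
- thread1 (a point): Centre of the mouth of the gearbox's threaded hole at x, y = (-40, 32) mm, in the machined face (84 mm above the gearbox's origin); hole1 belongs over it.
- hole2 (a point): Centre of the open cover's screw hole at x, y = (-40, -32) mm, in the plane of the plate's lower face (4 mm above the body's origin).
- thread2 (a point): Centre of the mouth of the gearbox's threaded hole at x, y = (-40, -32) mm, in the machined face (84 mm above the gearbox's origin); hole2 belongs over it.
- hole3 (a point): Centre of the open cover's screw hole at x, y = (40, -20) mm, in the plane of the plate's lower face (4 mm above the body's origin).
- thread3 (a point): Centre of the mouth of the gearbox's threaded hole at x, y = (40, -20) mm, in the machined face (84 mm above the gearbox's origin); hole3 belongs over it.
There are look-alikes about, which are no part of the job. Leave any orange or purple look-alike of the open_cover alone.

How it is judged:
On the way:
1. the open cover is held in the fingers, lifted clear of the bench (height (world z) of open_cover above 0.03 m and contact force between the fingers and open_cover above 1 N), for 0.2 s.
At the end, for the whole second after the job is handed in: The fingers hold the open cover at rest, level within 3.4 degrees, plate 5 to 15 mm above the machined face, each screw hole within 3 mm of its threaded hole horizontally; it touches nothing of the gearbox; blind cover, dish, turned flange and pen lie within 20 mm of where they stood (horizontal distance between hole0 and thread0 below 0.003 m and horizontal distance between hole1 and thread1 below 0.003 m and horizontal distance between hole2 and thread2 below 0.003 m and horizontal distance between hole3 and thread3 below 0.003 m and z of hole0 in the frame of gearbox between 0.089 and 0.099 m and z of hole1 in the frame of gearbox between 0.089 and 0.099 m and z of hole2 in the frame of gearbox between 0.089 and 0.099 m and z of hole3 in the frame of gearbox between 0.089 and 0.099 m and angle between open_cover's own z axis and vertical below 0.06 rad and linear speed of open_cover below 0.01 m/s and angular speed of open_cover below 0.1 rad/s and contact force between the fingers and open_cover above 1 N and contact force between open_cover and gearbox below 0.2 N and distance of each of blind_cover, screw_dish, flange, pen from where it was at the start of the episode below 0.02 m); the arm keeps its last pose, push and grip.
It fails at once if the hub of the open cover is squeezed with clearly more than 30 N (over 33 N a finger) (contact force between the fingers and open_cover above 66 N).
It fails at once if the gearbox or its shaft is knocked with more than 5 N (contact force between anything else and gearbox above 5 N).
It fails at once if the blind cover, the dish, the turned flange or the pen is moved by more than 20 mm (distance of any of blind_cover, screw_dish, flange, pen from where it was at the start of the episode above 0.02 m).
It also fails if it takes over 46 s, if anything falls off the work surface, if the arm or the gripper's body presses on something with over 40 N, if the wrist force passes 120 N, or if a joint passes its speed limit or range.

## Working session

There is one attempt and no reset: what is moved stays moved. The work goes in short steps, Python scripts to look and compute and a tool call to move; the robot and the scene stay as the last step left them, time stands still between calls to the robot, and variables do not carry over. Pictures are saved under pics/ and viewed, at most 12 in all, crops included, and the job is handed in when it is done.

Besides the shell and the picture viewer there is one more tool, called after ">>>" by a JSON object that holds its "api" and its "payload". move_arm: Moves the arm, as the interface text tells. Its arguments: {"type":"object","properties":{"deltas":{"type":"array","items":{"type":"number"}}},"required":["deltas"]}

```bash
mkdir -p pics
cat > h.py <<'E'
import numpy as np, cv2, pickle
from scipy.spatial.transform import Rotation as R
from bench import robot
def rot(o):
    o=np.array(o,float)
    return o if o.shape==(3,3) else (R.from_euler('xyz',o) if o.size==3 else R.from_quat(o)).as_matrix()
def snap(name,fn):
    ob=robot.get_obs(); s=robot.snapshot(name)
    if 'T_tool_cam' in s:
        T=np.eye(4);T[:3,:3]=rot(ob['ee_rot']);T[:3,3]=ob['tool_pos'];T=T@np.array(s['T_tool_cam'])
    else:
        T=np.eye(4);T[:3,:3]=rot(s['orientation']);T[:3,3]=s['origin']
    s['T']=T
    pickle.dump(s,open(f'pics/{fn}.pkl','wb'));cv2.imwrite(f'pics/{fn}.png',s['image'][:,:,::-1]); return s
def load(fn): return pickle.load(open(f'pics/{fn}.pkl','rb'))
def cloud(s):
    f=200/np.tan(np.radians(s['fov_y'])/2);v,u=np.mgrid[:400,:640];d=s['depth']
    P=np.stack([(u-s['cx'])/f*d,-(v-s['cy'])/f*d,-d],-1)
    return P@s['T'][:3,:3].T+s['T'][:3,3]
E
python3 - <<'E'
from h import *
o=robot.get_obs();print(o)
for n in('top','side','wrist'):
    s=snap(n,n+'0');print({k:v for k,v in s.items() if k not in('image','depth')})
E
```

```text
{'time': 0.0, 'joint_positions': array([ 9.97870737e-01,  8.79484816e-02,  1.37224887e+00, -1.67450045e-05,
        1.68359282e+00, -1.03081922e-01]), 'qvel': array([-0.00123874,  0.00058629, -0.00075999,  0.00146561,  0.00172239,
       -0.00026501]), 'joint_torque': array([ 4.70245013e-04, -3.40185320e+01, -3.02423716e+01,  7.16992049e-02,
        3.33896151e-02, -1.97139866e-04]), 'tool_pos': array([0.24871197, 0.48993727, 0.20431048]), 'ee_rot': array([-3.13940509e+00, -2.09568522e-04,  2.67174689e+00]), 'wrist_force': array([0.77396589, 0.00926825, 0.17519349]), 'wrist_torque': array([-0.00956044,  0.02072997, -0.01215386]), 'finger_force': 0.0, 'width': 0.09399800893111478}
{'fov_y': 45.66695936092544, 'cx': 326.76935973963106, 'cy': 196.13911652113572, 'origin': array([0.2887933 , 0.06647017, 1.30880588]), 'orientation': array([ 0.20974958, -0.00613405, -1.59138782]), 'T': array([[-0.02058965,  0.97790203, -0.2080473 ,  0.2887933 ],
       [-0.99976919, -0.01886184,  0.01028545,  0.06647017],
       [ 0.00613401,  0.20821106,  0.97806469,  1.30880588],
       [ 0.        ,  0.
[... 476 characters left out ...]
        ]])}
{'fov_y': 63.24000439949468, 'cx': 320.94308112136105, 'cy': 203.45704835182022, 'T_tool_cam': array([[ 5.23776475e-04,  9.73208835e-01,  2.29922356e-01,
         6.55368456e-02],
       [ 9.99999429e-01, -7.23990430e-04,  7.86429431e-04,
        -7.92228716e-05],
       [ 9.31821655e-04,  2.29921812e-01, -9.73208658e-01,
        -1.78409496e-01],
       [ 0.00000000e+00,  0.00000000e+00,  0.00000000e+00,
         1.00000000e+00]]), 'T': array([[ 0.45224801, -0.86833473, -0.20363333,  0.19045576],
       [ 0.89188763,  0.43956761,  0.10638036,  0.51989929],
       [-0.00286314, -0.22972836,  0.97325058,  0.38286313],
       [ 0.        ,  0.        ,  0.        ,  1.        ]])}
```

View pics/top0.png

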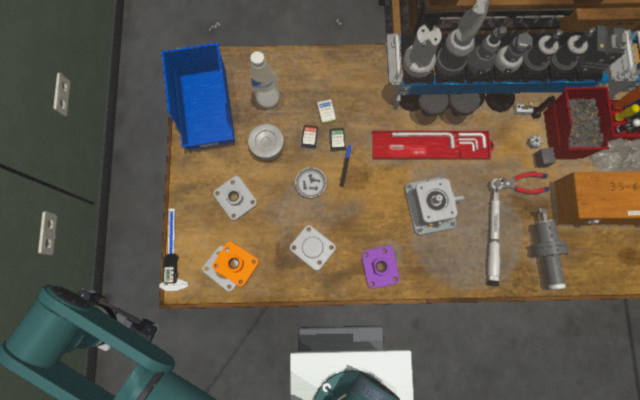

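View pics/side0.png

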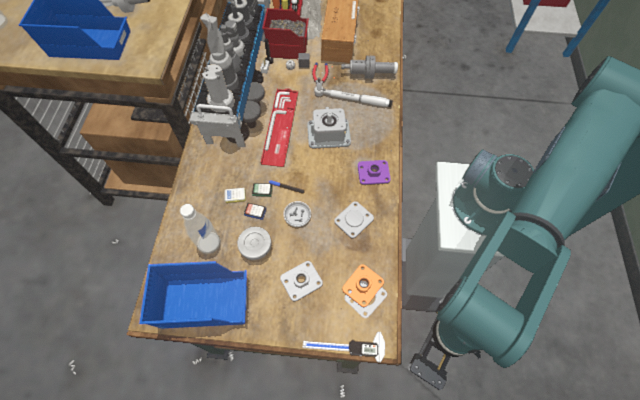

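The top view shows the open cover (light metal, bored hub) at about (235,198), the blind cover at (313,247), the gearbox at (435,205), the dish at (311,182), the flange at (266,141) and the pen at (346,165). The orange and purple look-alikes are at (236,263) and (381,267). The side view agrees, with the cover at (301,281) and the gearbox at (330,125).

Run:
```python
from h import *
s=load('top0');P=cloud(s);t=load('side0');Q=cloud(t)
for n,S,p in(('cov',P,(235,198)),('gb',P,(437,200)),('covS',Q,(301,281)),('gbS',Q,(328,122))):
    u,v=p;print(n,S[v,u],)
def reg(S,c,r,z0,z1):
    m=(np.hypot(S[...,0]-c[0],S[...,1]-c[1])<r)&(S[...,2]>z0)&(S[...,2]<z1);return S[m]
def rect(X):
    c,wh,a=cv2.minAreaRect(X[:,:2].astype(np.float32)*1000);return np.round(c,1),np.round(wh,1),round(a,1),len(X),round(np.median(X[:,2]),4)
for S in(P,Q):
    c=S[198,235] if S is P else S[281,301]; g=P[200,437]
    print('plate',rect(reg(S,c,.08,.006,.02)),'hub',rect(reg(S,c,.05,.028,.045)))
    print('face',rect(reg(S,g,.09,.078,.092)),'shaft',rect(reg(S,g,.05,.105,.125)))
a=cv2.resize(s['image'][150:250,190:290],(400,400),interpolation=2);b=cv2.resize(s['image'][155:255,385:485],(400,400),interpolation=2)
cv2.imwrite('pics/c1.png',np.hstack([a,b])[:,:,::-1])
```

```text
cov [ 0.56699819  0.31092972 -0.00083246]
gb [ 0.52674818 -0.22852494  0.11692391]
covS [ 0.56864674  0.3110307  -0.00087789]
gbS [ 0.53743412 -0.22475551  0.08075597]
plate (array([573.1, 310.7]), array([116.8,  96.9]), 36.4, 834, np.float64(0.0103)) hub (array([565.5, 310.4]), array([46.3, 37.5]), 37.0, 133, np.float64(0.032))
face (array([ 533.5, -233.8]), array([108.2,  93. ]), 10.4, 1019, np.float64(0.0824)) shaft (array([ 533. , -233.1]), array([15.2, 16.5]), 85.5, 41, np.float64(0.1126))
plate (array([571.7, 312.3]), array([142. , 133.2]), 82.8, 822, np.float64(0.0133)) hub (array([567. , 310.8]), array([45.4, 37.9]), 35.2, 135, np.float64(0.0347))
face (array([ 534.1, -233.8]), array([108. ,  96.8]), 9.5, 616, np.float64(0.085)) shaft (array([ 534.6, -233.7]), array([19.4, 18.3]), 60.8, 30, np.float64(0.1141))
```

View pics/c1.png

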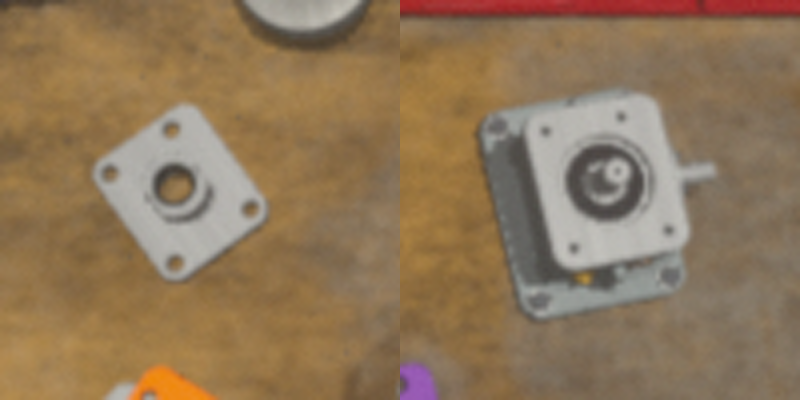

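The left crop shows the open cover's holes at (173,128), (110,173), (176,262) and (251,208). The right crop shows the gearbox's threads at (146,131), (221,117), (269,230) and (174,247). The side shaft points to image right, which is the gearbox's -y.

```bash
cat >> h.py <<'E'
H=np.array([[40,32],[-40,32],[-40,-32],[40,-20]])/1000
def ray(s,uv,z):
    f=200/np.tan(np.radians(s['fov_y'])/2);uv=np.atleast_2d(uv)
    d=np.c_[(uv[:,0]-s['cx'])/f,-(uv[:,1]-s['cy'])/f,-np.ones(len(uv))]@s['T'][:3,:3].T;o=s['T'][:3,3]
    return (o+d*((z-o[2])/d[:,2])[:,None])[:,:2]
def fit(W):
    "rigid 2d fit of H (any cyclic order, either sense) to W: yaw, origin, residual mm"
    out=[]
    for r in(1,-1):
        for k in range(4):
            X=np.roll(W[::r],k,0);a=H-H.mean(0);b=X-X.mean(0)
            th=np.arctan2((a[:,0]*b[:,1]-a[:,1]*b[:,0]).sum(),(a*b).sum());c,q=np.cos(th),np.sin(th);M=np.array([[c,-q],[q,c]])
            t=X.mean(0)-M@H.mean(0);e=np.hypot(*(X-H@M.T-t).T)*1000;out.append((np.sqrt((e**2).mean()),th,t))
    out.sort(key=lambda x:x[0]);return [(round(float(e),1),round(float(np.degrees(th)),2),np.round(t*1000,1)) for e,th,t in out[:2]]
E
python3 - <<'E'
from h import *
s=load('top0')
c=np.array([(173,128),(110,173),(176,262),(251,208)])/4+[190,150]-.4
g=np.array([(146,131),(221,117),(269,230),(174,247)])/4+[385,155]-.4
for z in(.008,.012):print(fit(ray(s,c,z)))
print(fit(ray(s,g,.084)))
E
```

```text
[(0.6, 35.8, array([567.7, 309.8])), (5.5, -144.19, array([564.2, 314.6]))]
[(0.6, 35.8, array([566.9, 309. ])), (5.5, -144.19, array([563.4, 313.9]))]
[(0.5, 9.81, array([ 534.4, -234.9])), (6.2, -170.17, array([ 533.4, -229. ]))]
```

>>> {"api": "move_arm", "payload": {"deltas": [0,0,0.14,-3,-0.15,0.8,-1,0,0,0.28,-7.5,-0.35,2,-1,0,0,0.42,-12.3,-0.6,3.2,-1,0,0,0.56,-17.1,-0.8,4.4,-1,0,0,0.7,-21.9,-1,5.6,-1,0,0,0.84,-26.7,-1.2,6.8,-1,0,0,0.98,-31.5,-1.4,8,-1,0,0,1.12,-36.5,-1.65,9.4,-1]}}

```text
time: 0.95
tool_pos: [0.5668, 0.3103, 0.1113]
ee_rot: [-3.141, -0.0, 1.546]
wrist_force: [0.5, -0.1, -0.1]
width: 0.094
finger_force: 0.0
```

>>> {"api": "move_arm", "payload": {"deltas": [0,0,0.14,0,0,0,-1,0,0,0.28,0,0,0,-1,0,0,0.42,0,0,0,-1,0,0,0.56,0,0,0,-1,0,0,0.7,0,0,0,-1,0,0,0.84,0,0,0,-1,0,0,0.927,0,0,0,-1,0,0,0.927,0,0,0,-1]}}

```text
time: 1.75
tool_pos: [0.5651, 0.3113, 0.1114]
ee_rot: [-3.141, 0.001, 0.625]
wrist_force: [-0.3, 0.4, -1.2]
width: 0.094
finger_force: 0.0
```

Run:
```python
from h import *
o=robot.get_obs();print(o['time'],o['tool_pos'],np.degrees(o['ee_rot']))
s=snap('wrist','w1')
```

```text
1.75 [0.56507974 0.31128538 0.11142972] [-1.79986014e+02  5.63284134e-02  3.58088429e+01]
```

View pics/w1.png

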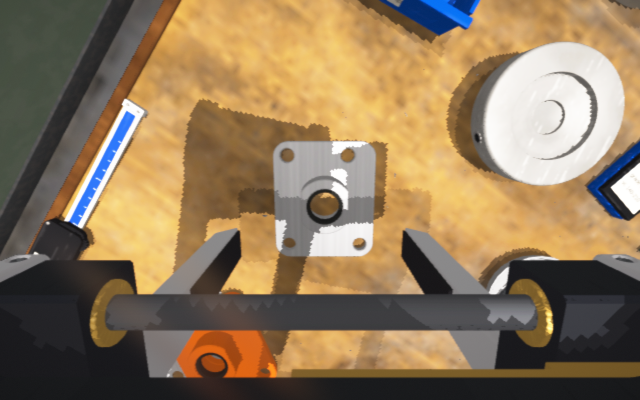

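The wrist view shows the cover squarely between the fingers. Its holes are at about (288,155), (348,155), (359,243) and (289,243) and its bore is at (325,206). The inner hole is top right, as expected.

Run:
```python
from h import *
s=load('w1')
g=cv2.cvtColor(s['image'],cv2.COLOR_RGB2GRAY)
b=cv2.resize(s['image'][135:262,265:385],None,fx=4,fy=4,interpolation=2)
cv2.imwrite('pics/w1c.png',b[:,:,::-1])
print(fit(ray(s,[(288,155),(348,155),(359,243),(289,243)],.012)), ray(s,[(325,206)],.034))
S=cloud(s);m=(np.hypot(S[...,0]-.567,S[...,1]-.31)<.05)&(S[...,2]>.027)&(S[...,2]<.04);X=S[m]
c,wh,a=cv2.minAreaRect(X[:,:2].astype(np.float32)*1000);print(c,wh,a,np.median(X[:,2]))
m=(np.hypot(S[...,0]-.567,S[...,1]-.31)<.08)&(S[...,2]>.006)&(S[...,2]<.04);X=S[m]
c,wh,a=cv2.minAreaRect(X[:,:2].astype(np.float32)*1000);print(c,wh,a,np.median(X[:,2]))
```

```text
[(0.7, 35.52, array([570., 310.])), (6.1, -144.48, array([566.5, 314.9]))] [[0.57042582 0.31010827]]
(569.3211669921875, 310.3051452636719) (45.754539489746094, 37.67206573486328) 35.20890426635742 0.03281419127124757
(569.0150146484375, 310.32965087890625) (103.81634521484375, 88.1285400390625) 35.71395492553711 0.011372821576196485
```

View pics/w1c.png

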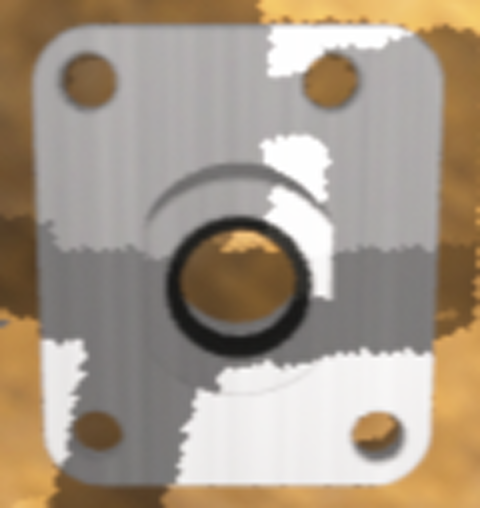

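The crop confirms the hole positions: about (288,155), (348,155), (359,243) and (289,243), with the bore at (325,206). I'll descend onto the hub.

>>> {"api": "move_arm", "payload": {"deltas": [0,0,0.003,0.28,0.33,1.2,-1,0,0,0.003,0.28,0.33,2.8,-1,0,0,0.003,0.28,0.33,4.4,-1,0,0,0.003,0.28,0.33,6,-1,0,0,0.003,0.28,0.33,7.4,-1,0,0,0.003,0.28,0.33,8.6,-1,0,0,0.003,0.28,0.33,9.3,-1,0,0,0.003,0.28,0.33,9.55,-1]}}

```text
time: 2.6
tool_pos: [0.569, 0.3102, 0.0153]
ee_rot: [-3.141, 0.001, 0.622]
wrist_force: [0.2, -0.7, -0.5]
width: 0.0939
finger_force: 0.0
```

>>> {"api": "move_arm", "payload": {"deltas": [0,0,0,0,0,0,-1,0,0,0,0,0,0,-1]}}

```text
time: 2.8
tool_pos: [0.5701, 0.3107, 0.0175]
ee_rot: [3.141, -0.002, 0.622]
wrist_force: [0.5, 0.8, 0.5]
width: 0.0937
finger_force: 0.0
```

>>> {"api": "move_arm", "payload": {"deltas": [0,0,0,0,0,0,-0.5,0,0,0,0,0,0,-0.2,0,0,0,0,0,0,0,0,0,0,0,0,0,0.1,0,0,0,0,0,0,0.15,0,0,0,0,0,0,0.2,0,0,0,0,0,0,0.25,0,0,0,0,0,0,0.3]}}

```text
time: 3.6
tool_pos: [0.5694, 0.3106, 0.0165]
ee_rot: [-3.141, -0.0, 0.622]
wrist_force: [0.1, 0.4, 0.2]
width: 0.0376
finger_force: 30.0
```

>>> {"api": "move_arm", "payload": {"deltas": [0,0,0,0,0,0,0.35,0,0,0,0,0,0,0.4,0,0,0,0,0,0,0.4,0,0,0,0,0,0,0.4]}}

```text
time: 4.0
tool_pos: [0.5694, 0.3106, 0.0165]
ee_rot: [-3.141, -0.0, 0.622]
wrist_force: [-1.3, 0.6, 0.6]
width: 0.0379
finger_force: 30.0
```

>>> {"api": "move_arm", "payload": {"deltas": [0,0,0,0,0,-0.5,0.4,0,0,0,0,0,-2,0.4,0,0,0,0,0,-4.5,0.4,0,0,0,0,0,-7.5,0.4,0,0,0,0,0,-10.5,0.4,0,0,0,0,0,-13.5,0.4,0,0,0,0,0,-16,0.4,0,0,0,0,0,-17,0.4]}}

```text
time: 4.8
tool_pos: [0.5709, 0.3108, 0.1914]
ee_rot: [3.14, -0.007, 0.622]
wrist_force: [-0.1, 0.8, -3.0]
width: 0.0377
finger_force: 30.0
```

Run:
```python
from h import *
o=robot.get_obs();print(o['time'],o['tool_pos'],np.degrees(o['ee_rot']),o['width'],o['finger_force'])
s=snap('wrist','w2')
p=o['tool_pos'];Rm=rot(o['ee_rot'])
# poses over gearbox: cover (gb) yaw 9.8 ; TCP hover
d=np.array([.534,-.234,p[2]])-p;print('shift tool cm',Rm.T@d*100,'turn about tool z',np.radians(35.6-9.8))
b=cv2.resize(s['image'][100:300,200:450],None,fx=3,fy=3,interpolation=2)
cv2.imwrite('pics/w2c.png',b[:,:,::-1])
```

```text
4.8 [0.57088746 0.31078605 0.19138979] [179.90567821  -0.38789854  35.61700996] 0.03769543984957394 29.999231100082397
shift tool cm [-34.7242858   42.13931371  -0.16572014] turn about tool z 0.45029494701453704
```

View pics/w2c.png

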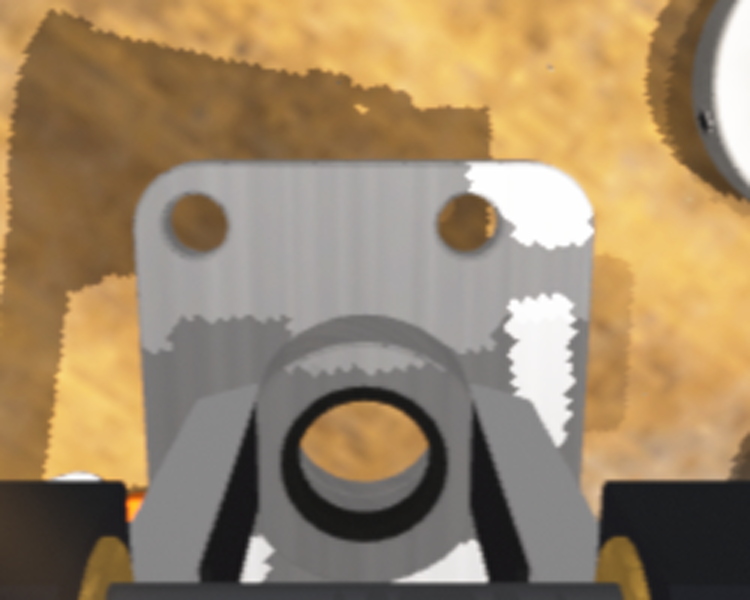

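The crop shows the cover held square, with its front holes at (265.7,174) and (355.7,174) and the seal ring at (321,254) in full-frame pixels. I'll carry it to a spot 105 mm short of the gearbox, where the wrist camera can see the cover and the flange together.

>>> {"api": "move_arm", "payload": {"deltas": [0,0,0,-1.1,0.94,0,0.4,0,0,0,-3.3,2.8,0,0.4,0,0,0,-6.4,5.45,0,0.4,0,0,0,-9.5,8.1,0,0.4,0,0,0,-12.6,10.7,0,0.4,0,0,0,-15.7,13.3,0,0.4,0,0,0,-19,16.2,0,0.4,0,0,0,-22.1,18.8,0,0.4]}}

```text
time: 5.65
tool_pos: [0.4967, 0.0264, 0.1838]
ee_rot: [-3.139, 0.004, 0.621]
wrist_force: [0.7, 0.2, -2.6]
width: 0.0376
finger_force: 30.0
```

>>> {"api": "move_arm", "payload": {"deltas": [0,0,0.06,-3.1,2.6,0,0.4,0,0,0.13,-6.2,5.3,0,0.4,0,0,0.2,-9.3,7.9,0,0.4,0,0,0.26,-12.4,10.5,0,0.4,0,0,0.33,-15.5,13.2,0,0.4,0,0,0.39,-18.3,15.6,0,0.4,0,0,0.43,-20.6,17.5,0,0.4,0,0,0.45,-22.1,18.8,0,0.4]}}

```text
time: 6.45
tool_pos: [0.4263, -0.2544, 0.1838]
ee_rot: [-3.139, 0.004, 0.168]
wrist_force: [1.0, -0.4, -3.5]
width: 0.0375
finger_force: 30.0
```

>>> {"api": "move_arm", "payload": {"deltas": [0,0,0,0,0,0,0.4,0,0,0,0,0,0,0.4,0,0,0,0,0,0,0.4]}}

```text
time: 6.75
tool_pos: [0.4287, -0.2516, 0.1854]
ee_rot: [-3.14, 0.001, 0.173]
wrist_force: [0.0, 0.1, -2.9]
width: 0.0376
finger_force: 30.0
```

Run:
```python
from h import *
o=robot.get_obs();print(o['time'],o['tool_pos'],np.degrees(o['ee_rot']),o['width'],o['finger_force'])
s=snap('wrist','w3')
```

```text
6.75 [ 0.42866773 -0.25164423  0.18542294] [-1.79886892e+02  6.94167586e-02  9.88988976e+00] 0.03757500964189914 29.999285638332367
```

View pics/w3.png

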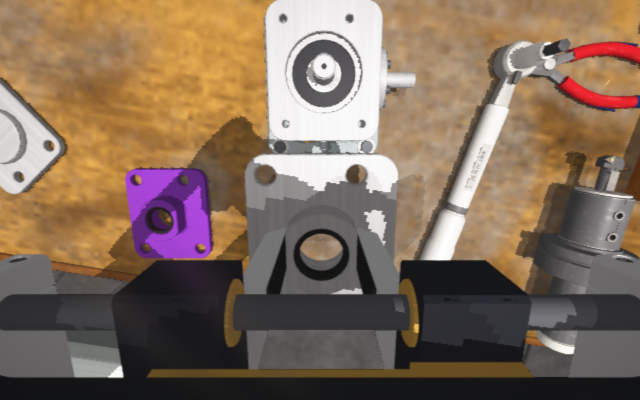

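The threads are at about (282,19), (349,19), (370,123) and (284,124), with the inner one top right as it should be. The cover's front holes are at (265,174) and (355,174) and the seal ring is at (321,252).

```bash
cat >> h.py <<'E'
def tool(s): # same snapshot in tool coordinates
    r=dict(s);r['T']=np.array(s['T_tool_cam']);return r
def dark(s,u,v,r=7):
    g=cv2.cvtColor(s['image'],cv2.COLOR_RGB2GRAY).astype(float)
    v0,u0=max(v-r,0),u-r;w=g[v0:v+r+1,u0:u+r+1];m=np.clip(np.median(w)-25-w,0,60)
    vv,uu=np.mgrid[:w.shape[0],:w.shape[1]];return (uu*m).sum()/m.sum()+u0,(vv*m).sum()/m.sum()+v0
E
python3 - <<'E'
from h import *
s=tool(load('w3'));S=cloud(s)
th=[dark(s,*p) for p in((282,19),(349,19),(370,123),(284,124))];print('threads',np.round(th,1))
def dep(u,v,r=3):
    w=S[v-r:v+r+1,u-r:u+r+1,2];return np.median(w)
zf=[dep(*p) for p in((300,25),(335,15),(360,110),(295,115),(272,70),(375,70))];print('face z tool',np.round(zf,4))
zp=[dep(*p) for p in((285,172),(335,175),(310,170),(260,200),(388,200))];print('plate top z',np.round(zp,4))
zh=[dep(*p,1) for p in((295,262),(348,262),(297,238),(345,238))];print('hub/ring z',np.round(zh,4))
zF=np.median(zf);print('gearbox in tool',fit(ray(s,th,zF)))
for fn in('w2','w3'):
    q=tool(load(fn));ch=[(265.7,174),(355.7,174)] if fn=='w2' else [(265,174),(355,174)]
    ch=np.array([(265.7,174),(355.7,174)])
    print(fn,'front holes',np.round(ray(q,ch,np.median(zp))*1000,1))
    Sq=cloud(q);m=(abs(Sq[...,0])<.03)&(abs(Sq[...,1])<.026)&(Sq[...,2]>-.026)&(Sq[...,2]<-.012)
    X=Sq[m];print('hubtop',len(X),X.min(0),X.max(0),np.median(X[:,2]))
    m=(Sq[...,0]>0.0)&(Sq[...,0]<.06)&(abs(Sq[...,1])<.055)&(Sq[...,2]>-.004)&(Sq[...,2]<.012)
    X=Sq[m];print('plate front/side edges',np.percentile(X[:,0],99.5),np.percentile(X[:,1],[.5,99.5]),
      np.linalg.lstsq(np.c_[X[:,:2],np.ones(len(X))],X[:,2],rcond=None)[0])
b=s['image'][:270,230:410];cv2.imwrite('pics/w3c.png',cv2.resize(b,None,fx=2.2,fy=2.2,interpolation=2)[:,:,::-1])
E
```

```text
threads [[282.6  17.8]
 [349.2  17.9]
 [364.6 123.8]
 [284.7 123.5]]
face z tool [0.1023 0.1021 0.1022 0.1022 0.1022 0.1018]
plate top z [0.0052 0.0052 0.0053 0.005  0.005 ]
hub/ring z [-0.0152 -0.0163 -0.0166 -0.0161]
gearbox in tool [(4.1, -6.04, array([109. ,  -2.7])), (7.8, 173.9, array([109.6,   3.2]))]
w2 front holes [[ 40.1 -30.7]
 [ 40.2  20.5]]
hubtop 4145 [-0.02291741 -0.0259958  -0.02599737] [ 0.0227582   0.02599009 -0.01200302] -0.016423792671514476
plate front/side edges 0.051580518540518594 [-0.042948    0.04390799] [ 0.01911858 -0.00147365  0.00470819]
w3 front holes [[ 40.5 -30.8]
 [ 40.5  20.4]]
hubtop 4152 [-0.02274752 -0.02587433 -0.02593812] [ 0.02328721  0.02592688 -0.01200099] -0.016418576687418487
plate front/side edges 0.051910811879395995 [-0.04309668  0.04375613] [ 0.01983977 -0.00151311  0.00463417]
```

View pics/w3c.png

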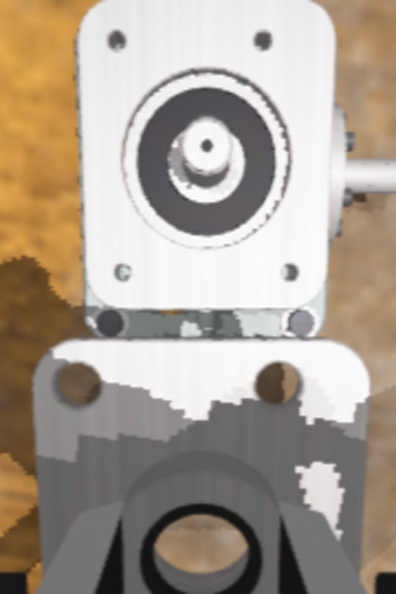

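In the crop the threads come out at (283.3,17.9), (349.7,17.9), (362,122.9) and (285.6,122.9) in full-frame pixels.

Run:
```python
from h import *
s=tool(load('w3'));S=cloud(s)
th=np.array([(283.3,17.9),(349.7,17.9),(362,122.9),(285.6,122.9)])
W=ray(s,th,.1021);W[:,1]*=-1 # mirror: tool z is down
print(np.round(W*1000,1),fit(W))
m=(abs(S[...,2]-.102)<.004)&(S[...,0]>.04)&(S[...,0]<.17)&(abs(S[...,1])<.06)
X=S[m];print('face rect',cv2.minAreaRect(X[:,:2].astype(np.float32)*1000))
m=(abs(S[...,2]-.072)<.003)&(S[...,0]>.06)&(S[...,0]<.15)&(abs(S[...,1])<.05)
X=S[m];print('shaft',cv2.minAreaRect(X[:,:2].astype(np.float32)*1000),np.median(X[:,2]))
m=(S[...,0]>0.026)&(S[...,0]<.06)&(abs(S[...,1])<.055)&(S[...,2]>0)&(S[...,2]<.009)
X=S[m];A=np.linalg.lstsq(np.c_[X[:,:2],np.ones(len(X))],X[:,2],rcond=None)[0];print('tilt',A)
ch=np.array([(265.1,173.6),(355.7,173.6)]);D=ray(s,ch,.0052)*1000;print(D)
f=np.array([X[:,0].max(),*np.percentile(X[:,1],[.3,99.7])]);print(f)
fr=X[(abs(X[:,1])<.03)];b=[fr[(fr[:,1]>a)&(fr[:,1]<a+.005)][:,0].max() for a in np.arange(-.03,.03,.005)];print('front edge x along y',np.round(b,4))
```

```text
[[149.4  28.8]
 [149.4 -23.1]
 [ 69.7 -35.1]
 [ 69.7  28.9]] [(0.2, -0.02, array([109.6,  -3.1])), (6.0, 179.98, array([109.6,   2.9]))]
face rect ((109.03163146972656, 2.264698028564453), (92.24197387695312, 106.91259765625), 89.92754364013672)
shaft ((109.2314682006836, 2.3391685485839844), (17.040740966796875, 17.436046600341797), 41.5069465637207) 0.07226938855468718
tilt [ 0.00389164 -0.00128792  0.00515517]
[[ 40.70029586 -31.10276113]
 [ 40.72126566  20.39868394]]
[ 0.05203009 -0.04319457  0.04382423]
front edge x along y [0.0518 0.0518 0.0518 0.0517 0.0518 0.0518 0.052  0.0518 0.0518 0.0518
 0.0518 0.0518]
```

>>> {"api": "move_arm", "payload": {"deltas": [0,0,0,0.8,0,0,0.4,0,0,0,2.5,0.1,0,0.4,0,0,0,4.5,0.1,0,0.4,0,0,0,6.5,0.2,0,0.4,0,0,0,8.5,0.2,0,0.4,0,0,0,10.2,0.22,0,0.4,0,0,0,10.91,0.22,0,0.4,0,0,0,10.91,0.22,0,0.4]}}

```text
time: 7.6
tool_pos: [0.538, -0.2353, 0.186]
ee_rot: [-3.141, 0.0, 0.174]
wrist_force: [-0.7, 0.2, -3.0]
width: 0.0381
finger_force: 30.0
```

>>> {"api": "move_arm", "payload": {"deltas": [0,0,0,0,0,0.8,0.4,0,0,0,0,0,1.8,0.4,0,0,0,0,0,2.8,0.4,0,0,0,0,0,3.6,0.4,0,0,0,0,0,4,0.4,0,0,0,0,0,4,0.4,0,0,0,0,0,4,0.4,0,0,0,0,0,4,0.4]}}

```text
time: 8.4
tool_pos: [0.5375, -0.2364, 0.1472]
ee_rot: [3.141, -0.001, 0.172]
wrist_force: [0.7, 0.6, -3.6]
width: 0.0377
finger_force: 30.0
```

Run:
```python
from h import *
o=robot.get_obs();print(o['time'],o['tool_pos'],np.degrees(o['ee_rot']),o['width'],o['finger_force'])
s=snap('wrist','w4')
b=s['image'][140:300,230:410];cv2.imwrite('pics/w4c.png',cv2.resize(b,None,fx=3.5,fy=3.5,interpolation=2)[:,:,::-1])
```

```text
8.4 [ 0.53752477 -0.23642457  0.1471892 ] [ 1.79956652e+02 -6.28718943e-02  9.84111838e+00] 0.0376991518802522 29.99920427799225
```

View pics/w4c.png

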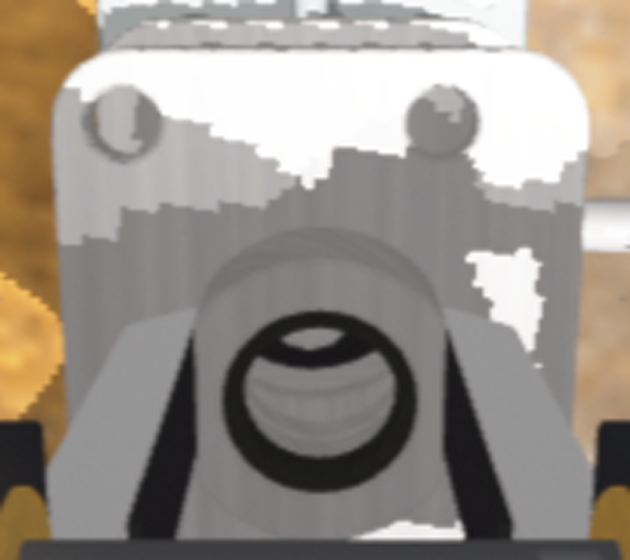

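The crop shows the plate square over the flange. The front holes are at (265,175) and (357,175), nothing touches, and the bore lies over the bearing. I'll cross-check with the fixed cameras before lowering onto the shaft.

Run:
```python
from h import *
s=tool(load('w4'));S=cloud(s)
def ext(S,z0,z1,x0,x1,y=.06):
    m=(S[...,2]>z0)&(S[...,2]<z1)&(S[...,0]>x0)&(S[...,0]<x1)&(abs(S[...,1])<y);return S[m]
F=ext(S,.058,.067,.03,.08);Pl=ext(S,.001,.009,.026,.06)
print('face n',len(F),'maxx',np.percentile(F[:,0],[95,99,99.8]),'z',np.median(F[:,2]),'y',F[:,1].min(),F[:,1].max(),'plate maxx',np.percentile(Pl[:,0],99.5),'y',np.percentile(Pl[:,1],[.3,99.7]),'z',np.median(Pl[:,2]))
# fixed cameras: cover plate top / hub vs gearbox seen earlier
for n in('top','side'):
    q=snap(n,n+'1');Q=cloud(q);Q0=cloud(load(n+'0'))
    print(n,robot.get_obs()['tool_pos'])
    c,sn=np.cos(np.radians(9.8)),np.sin(np.radians(9.8));M=np.array([[c,-sn],[sn,c]])
    for nm,A,z0,z1 in(('face',Q0,.078,.092),('shaft',Q0,.105,.125),('plate',Q,.136,.150),('hub',Q,.157,.170)):
        d=(A[...,:2]-[.534,-.234])@M
        m=(abs(d[...,0])<.07)&(abs(d[...,1])<.06)&(A[...,2]>z0)&(A[...,2]<z1);X=d[m]*1000
        print(nm,len(X),X.min(0).round(1),X.max(0).round(1),'z',np.median(A[...,2][m]))
a=load('top1')['image'][150:260,380:490];b=load('side1')['image'][75:185,275:385]
cv2.imwrite('pics/f1.png',np.hstack([cv2.resize(i,(395,395),interpolation=2) for i in(a,b)])[:,:,::-1])
```

```text
face n 1136 maxx [0.05277823 0.05281952 0.05285703] z 0.06411204980883788 y -0.047586930442220864 0.04056567129988114 plate maxx 0.05174574033415568 y [-0.04314018  0.04383245] z 0.005323889314706384
top [ 0.53748466 -0.23640474  0.14718177]
face 1019 [-54.4 -46.6] [53.6 46.9] z 0.0823853952955309
shaft 41 [-8.7 -7.8] [7.6 8.6] z 0.11257870711984008
plate 275 [-51.7 -47. ] [-8.9 12.3] z 0.14138287164415586
hub 13 [-22.8 -18.5] [-13.2   3.6] z 0.16520459071091342
side [ 0.53743003 -0.23634897  0.14706948]
face 616 [-53.9 -48.4] [54.  48.7] z 0.08501311629376496
shaft 30 [-8.9 -8. ] [ 8.6 13.5] z 0.11412788821342612
plate 402 [-51.7 -45.8] [52.4 44.4] z 0.14401566270703825
hub 35 [-19.    8.9] [20.3 31.5] z 0.16352412156316687
```

View pics/f1.png

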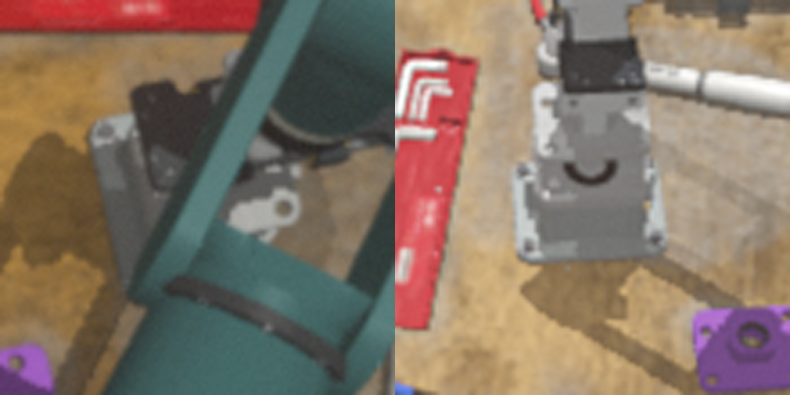

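The fixed cameras show the cover clear above the gearbox: in the left half it is mostly hidden by the arm, and in the right half it is centred over the flange. The measurements suggest it is about 0.5 mm too far in tool x and 1.3 mm too far in tool y. I'll correct that and come down 11 mm, staying above the shaft.

>>> {"api": "move_arm", "payload": {"deltas": [0,0,0,-0.05,-0.13,0,0.4,0,0,0,-0.05,-0.13,0.4,0.4,0,0,0,-0.05,-0.13,0.8,0.4,0,0,0,-0.05,-0.13,1.1,0.4,0,0,0,-0.05,-0.13,1.1,0.4,0,0,0,-0.05,-0.13,1.1,0.4,0,0,0,-0.05,-0.13,1.1,0.4]}}

```text
time: 9.25
tool_pos: [0.5366, -0.235, 0.1356]
ee_rot: [3.142, -0.0, 0.172]
wrist_force: [-0.1, -0.6, -3.5]
width: 0.0377
finger_force: 30.0
```

Run:
```python
from h import *
o=robot.get_obs();print(o['time'],o['tool_pos'],np.degrees(o['ee_rot']),o['finger_force'])
s=snap('wrist','w5')
b=s['image'][145:295,240:405];cv2.imwrite('pics/w5c.png',cv2.resize(b,None,fx=4,fy=4,interpolation=2)[:,:,::-1])
S=cloud(tool(s))
m=(S[...,2]>.04)&(S[...,2]<.06)&(S[...,0]>.03)&(S[...,0]<.08)&(abs(S[...,1])<.06);F=S[m];z=np.median(F[:,2]);print('face z',z)
F=F[abs(F[:,2]-z)<.0015];print('face maxx',np.percentile(F[:,0],99),'y',np.percentile(F[:,1],[1,50,99]))
m=(S[...,2]>.012)&(S[...,2]<.032)&(np.hypot(S[...,0]+.003,S[...,1])<.02);X=S[m];print('shaft top',len(X), X.min(0) if len(X) else 0, X.max(0) if len(X) else 0)
```

```text
9.25 [ 0.53655427 -0.23504658  0.13563196] [ 1.79995034e+02 -1.54450107e-02  9.84473677e+00] 29.999288320541382
face z 0.05250849860603718
face maxx 0.053535211569591006 y [-4.43794918e-02  6.63509734e-06  3.94936374e-02]
shaft top 199 [-0.01527378 -0.01182393  0.01243382] [-0.00101648  0.01202689  0.02464498]
```

View pics/w5c.png

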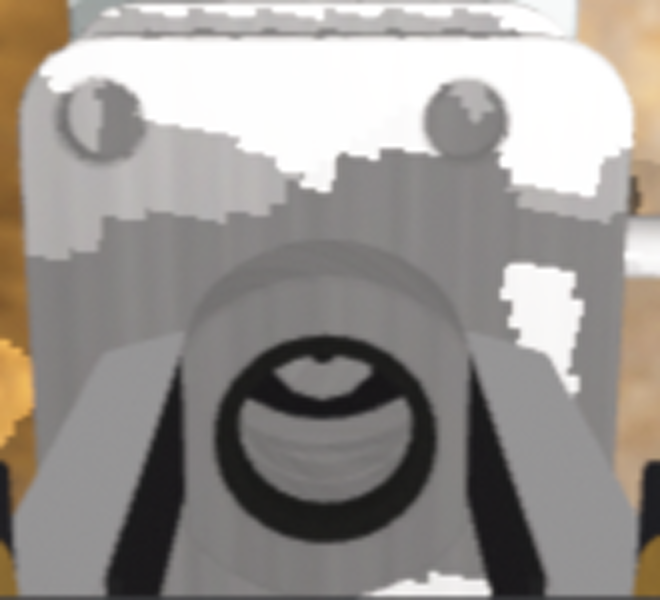

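The crop shows the shaft end, with its centre dimple at crop (323,357), nicely centred behind the bore ring at (326,440). The flange edge overlaps the plate evenly at front.

Run:
```python
from h import *
s=tool(load('w5'))
px=lambda x,y:(240+(x+.5)/4-.5,145+(y+.5)/4-.5)
print('dimple',ray(s,px(323,355),.0225)*1000,'shaft rear edge',ray(s,px(323,398),.0225)*1000)
print('ring inner', [ray(s,px(*p),-.0164)*1000 for p in((326,335),(326,543),(215,438),(437,438))])
print('holes',ray(s,[px(101,119),px(467,119)],.0052)*1000)
```

```text
dimple [[-0.79760273  0.30295095]] shaft rear edge [[-8.19411054  0.3038534 ]]
ring inner [array([[15.01655316,  0.72706487]]), array([[-14.53158096,   0.74637912]]), array([[  0.67219993, -14.02956668]]), array([[ 0.67790323, 15.50463493]])]
holes [[ 40.25657923 -31.24988764]
 [ 40.27778751  20.79145528]]
```

>>> {"api": "move_arm", "payload": {"deltas": [0,0,0,0,-0.03,0.2,0.4,0,0,0,0,-0.03,0.45,0.4,0,0,0,0,-0.03,0.7,0.4,0,0,0,0,-0.03,0.95,0.4,0,0,0,0,-0.03,1.2,0.4,0,0,0,0,-0.03,1.45,0.4,0,0,0,0,-0.03,1.6,0.4,0,0,0,0,-0.03,1.6,0.4]}}

```text
time: 10.1
tool_pos: [0.5362, -0.2346, 0.1191]
ee_rot: [-3.141, 0.0, 0.172]
wrist_force: [-0.5, -0.1, -2.9]
width: 0.0375
finger_force: 30.0
```

>>> {"api": "move_arm", "payload": {"deltas": [0,0,0,0,0,0.2,0.4,0,0,0,0,0,0.45,0.4,0,0,0,0,0,0.7,0.4,0,0,0,0,0,0.95,0.4,0,0,0,0,0,1.2,0.4,0,0,0,0,0,1.32,0.4,0,0,0,0,0,1.32,0.4,0,0,0,0,0,1.32,0.4]}}

```text
time: 10.9
tool_pos: [0.5364, -0.2347, 0.1063]
ee_rot: [-3.142, -0.0, 0.172]
wrist_force: [-0.1, -0.4, -3.8]
width: 0.0376
finger_force: 30.0
```

>>> {"api": "move_arm", "payload": {"deltas": [0,0,0,0,0,0,0.4,0,0,0,0,0,0,0.4,0,0,0,0,0,0,0.4]}}

```text
time: 11.2
tool_pos: [0.5364, -0.2347, 0.1064]
ee_rot: [3.142, -0.0, 0.172]
wrist_force: [0.1, 0.4, -3.0]
width: 0.0376
finger_force: 30.0
```

Run:
```python
from h import *
o=robot.get_obs();print(o['time'],o['tool_pos'],np.degrees(o['ee_rot']),o['finger_force'],o['qvel'])
s=snap('wrist','w6')
b=s['image'][145:295,240:405];cv2.imwrite('pics/w6c.png',cv2.resize(b,None,fx=4,fy=4,interpolation=2)[:,:,::-1])
S=cloud(tool(s))
m=(S[...,2]>.018)&(S[...,2]<.03)&(S[...,0]>.03)&(S[...,0]<.08)&(abs(S[...,1])<.06);F=S[m];print('face',len(F),np.median(F[:,2]),np.percentile(F[:,0],99))
m=(S[...,2]>.003)&(S[...,2]<.007)&(S[...,0]>.026)&(S[...,0]<.06);print('plate',np.median(S[...,2][m]))
m=(S[...,2]>-.012)&(S[...,2]<-.002)&(np.hypot(S[...,0],S[...,1])<.013);X=S[m];print('shaft',len(X),np.median(X,0),X.min(0),X.max(0))
```

```text
11.2 [ 0.53644201 -0.23474632  0.10642385] [ 1.79995073e+02 -1.36856571e-02  9.84434737e+00] 29.99927133321762 [-5.42861656e-04  1.75093312e-03  3.44076443e-05 -2.09649055e-04
 -2.20361244e-04 -2.65569099e-04]
face 1160 0.023401803767463175 0.05416089447521789
plate 0.005295422571957503
shaft 843 [-0.00023771  0.00011963 -0.00672975] [-0.01254392 -0.01157843 -0.01198211] [ 0.00882016  0.012369   -0.00221927]
```

View pics/w6c.png

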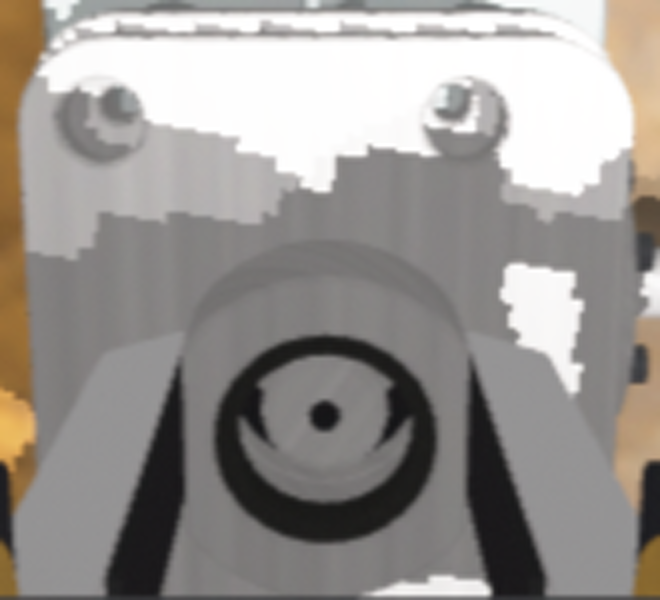

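The crop shows the shaft centred in the seal, with its dimple at (324,414). The threads are visible through the front holes at (119,103) and (453,101).

Run:
```python
from h import *
s=tool(load('w6'))
px=lambda x,y:(240+(x+.5)/4-.5,145+(y+.5)/4-.5)
print('threads',ray(s,[px(119,103),px(453,101)],.0234)*1000,'holes',ray(s,[px(101,119),px(467,119)],.0052)*1000)
print('shaft',ray(s,px(324,414),-.0066)*1000)
```

```text
threads [[ 40.1437629  -31.49149124]
 [ 40.4781751   20.55167866]] holes [[ 40.25658686 -31.24986437]
 [ 40.27779337  20.79148571]]
shaft [[0.27658731 0.46914448]]
```

The holes and threads agree within 0.3 mm, the gap is about 10 mm, and the arm is still, so I'm handing in.

```bash
python3 -c "
from bench import robot
print(robot.close_job())"
```

```text
the job is handed in; nothing more can be done
None
```

The job is handed in: the open cover is held still and level over the shaft, about 10 mm above the machined face; the two front screw holes measured within 0.3 mm of their threads, the rear two were hidden from view, and the grip read 30 N.

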